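# Tip the plain rods out of a two-bay tote

### The arm

A 6-joint arm with a two-finger parallel gripper is mounted at the origin on the work surface. World frame = base frame: x ahead of the robot, y to its left, z up, the work surface at z = 0. Lengths are in m, angles in degrees, forces in N, time in s.
With the tool pointing down it reaches from about 0.3 to 0.75 m from the base axis. Payload 8.5 kg.
Tool frame: the origin (TCP) lies between the finger pads; the fingertips stand 17 mm ahead of it and the grasp point (between the pads) lies 2 mm behind it; z points along the fingers, y is the direction in which the jaws open and shut (so a half turn about z gives the same grasp; the last joint's range is limited). The gripper opens to 85 mm and grips with 20 to 120 N. Pads are 22 mm wide; open, the fingers measure 114 mm over their backs; the gripper's body (76 mm by 85 mm) begins 54 mm behind the grasp point. The pads swing forward as they close: fully open they stand 13 mm farther back than shut.
Start: joints at [-85.101, 21.807, 74.336, -0, 83.858, -12.336], TCP at [0.163, -0.525, 0.248] pointing down, gripper open.
Joint ranges: [-178.18, 178.18], [-50.72, 133.34], [12.68, 142.11], [-81.47, 261.47], [9.98, 163.14], [-165.26, 165.26]. Speed limits (degrees/s): [136.94, 136.94, 180, 180, 180, 180].

### API

Orientations are given as a 3x3 rotation matrix whose columns are the frame's x, y, z axes.
In Python, from rig import readout, eyes, env gives the robot as it stands.
- The arm moves only by the tool arm_command, never from a script. Its argument "rows" is text: rows parted by semicolons, each of 7 numbers parted by spaces: the closure, from 0 (fully open) to 1 (shut), then the shift along the tool's x, y, z in mm, then the turn, a rotation vector about the tool's x, y, z in degrees. In form: grip dx dy dz rx ry rz; .... A call has 1 to 5 rows; each row shifts and turns the commanded pose from where the row before left it, along the tool's axes as they then stand; what a row does not reach is not made up. A row lasts 1/12 s, in which the tool goes at most 41.7 mm and 7.16 degrees, less where a joint would pass 70% of its speed; a pose out of reach is approached as far as the arm can. A call with a gripper value outside its range is refused whole. The fingers move at their own pace and stop on an object; "squeeze" is the grip in N (left out, the last holds). Time passes only in rows, so rows that do not move let the fingers close. It gives the time, the measured TCP pose, the force and the opening at its end, in the units of the state.
- readout.observe(): the state, without advancing time (a new reading comes with each control period).
- eyes.get_image(name): name is "scene" or "top" or "wrist"; returns the picture (480x640x3 uint8, red, green, blue); there is no depth.
- eyes.camera_model(name): a dict with "mtx" (3x3 intrinsics, pixels), "view" (4x4, takes a point from world to camera coordinates). Camera axes: x right, y up, looking along -z (the intrinsics and any distortion apply to the point x, -y, -z); pixel columns grow to the right and rows downward; lengths in m; the calibration is good to about 2 mm. The wrist camera is an equidistant fisheye: a pixel r from the principal point sees the ray r / f radians off the axis. A picture is of the moment at which its call begins: read the wrist's pose just before it. camera_model takes no time and is no camera call; for the wrist camera it gives the pose at the moment of the call.
- env.close_job(): hands the job in, once; it reports no verdict.
The state is a dict: "time_s": time; "q": joint angles; "qvel": joint speeds; "joint_efforts": joint torques, N m; "position": TCP position; "tool_rot": TCP orientation; "ft_force": force on the tool from outside, world axes, zero at the start; "wrist_torque": the same for the moment, N m; "grip_width": finger opening in m.
Only numpy, scipy, OpenCV 4.12 (cv2) and the standard library are available. Lean on these libraries where they do the work, as an engineer would, in place of code of your own. Each camera call takes 0.05 s, during which the arm holds its last target. There are 200 camera calls.

### The job

Carry the two-bay tote by its handle and tip it so that both plain rods roll out into the open wooden tray, while both flanged spools stay in their own bay; the gripper must not touch the rods. Then set the tote down upright, never letting go of it in the air, in the middle of the flat wooden board with its length along the board's length. Do not disturb the stand, jar, stopper or star knob around the work.

Things in the scene. Friction and masses are not known exactly. Their poses are not given: they have to be found in the camera images.
- tote: Loose blue sheet-metal tote, 0.35 kg, 176 mm long (its x), 122 wide (y), 132 high to its handle's top; origin at the centre of its underside, z up. A 6 mm divider across the middle (its y-z plane, 88 mm high) parts it into two bays; side walls 66 mm high. Both short ends are open, without a wall: the parts stay in as each floor rises 14 degrees outwards. Stands at any heading.
- tote_handle (a point): Middle of the tote's handle, 109 mm above the middle of its underside: a flat upright blade on the divider, 14 mm thick (tote x), 80 mm long (tote y), from 86 to 132 mm above the underside. Axes as the tote's.
- rod_end (a point): Middle of the bottom edge of the tote's +x open end (88 mm along +x from its origin, at its underside); the bay with the plain rods. The floor rises from 8 mm at the divider to 29 mm here. With this end down the rods roll out past about 14 degrees of tip; 40 to 50 degrees empties it, while the spools roll against the divider and stay in.
- spool_end (a point): The same point at the tote's -x open end (88 mm along -x), the end of the bay with the spools.
- rod1: Loose plain straight aluminium rod, 22 mm diameter, 95 mm long, 0.1 kg; origin at its centre, y along its axis. Starts lying across the tote's +x bay, next to the divider.
- rod2: The same as rod1, lying beside it in the +x bay.
- spool1: Loose aluminium spool: 18 mm diameter shank with a 30 mm diameter flange, 12 mm thick, at either end; 95 mm long, 0.1 kg; origin at its centre, y along its axis. Starts lying across the tote's -x bay, next to the divider.
- spool2: The same as spool1, lying beside it in the -x bay.
- tray: Open square wooden tray fixed on the bench, 190 x 190 mm outside, 55 mm high, walls and floor 7 mm thick; origin at the centre of its underside, x and y along its sides. Rods may come from any side.
- board: Flat wooden board fixed on the bench, 210 mm long (its x) x 155 mm wide (its y), 18 mm thick; origin at the centre of its underside.
- stand: Bystander: loose post stand, round foot 68 mm diameter, 16 mm diameter upright steel post to 304 mm height, a 34 mm diameter blue collar at 200 to 240 mm; origin under the centre of its foot.
- jar: Bystander: loose glass jar with white lid, 60 mm diameter, 120 mm high, origin under its centre.
- cap: Bystander: loose white stopper, 66 mm diameter at its widest, 90 mm high, origin under its centre.
- knob: Bystander: loose black star knob lying with its stud up, 66 mm diameter, 81 mm high to the stud's tip, origin under its centre.
Not all that is in view belongs to the job. What is shaped like the rod1 but red or yellow is not meant.

How it is judged:
By the outcome, as a careful person would: the job done as asked, in the order asked, and still so for the second after the job is handed in, with the robot touching nothing.
It also fails if it takes over 58 s, if anything falls off the work surface, if the arm or the gripper's body presses on something with over 40 N, if the wrist force passes 120 N, or if a joint passes its speed limit or range.

## Working session

There is one attempt and no reset: what is moved stays moved. The work goes in short steps, Python scripts to look and compute and a tool call to move; the robot and the scene stay as the last step left them, time stands still between calls to the robot, and variables do not carry over. Pictures are saved under pics/ and viewed, about 8 in all and at most 12, crops included, and the job is handed in when it is done.

Besides the shell and the picture viewer there is one more tool, called as name(argument=value, ...) on one line, values as JSON. arm_command: Moves the arm, as the interface text tells. Its arguments: {"type":"object","properties":{"rows":{"type":"string"},"squeeze":{"type":"number"}},"required":["rows"]}

```bash
ls; mkdir -p pics; python3 - <<'E'
from rig import readout, eyes
import cv2,numpy as np
s=readout.observe();print(s['position'],s['tool_rot'],s['time_s'])
for n in ("scene","top"):
    im=eyes.get_image(n);cv2.imwrite(f"pics/{n}0.png",im[:,:,::-1])
    m=eyes.camera_model(n);print(n,np.round(m['mtx'],1).tolist(),np.round(m['view'],3).tolist(),[k for k in m])
E
```

```text
pics
[ 0.1629226  -0.52504603  0.24769672] [[ 9.55119047e-01  2.96222200e-01 -1.21354136e-04]
 [ 2.96222060e-01 -9.55118003e-01  1.44643242e-03]
 [ 3.12557873e-04 -1.41746292e-03 -9.99998947e-01]] 0.0
scene [[522.2, 0.0, 320.3], [0.0, 522.2, 249.1], [0.0, 0.0, 1.0]] [[0.345, 0.939, 0.002, -0.239], [-0.735, 0.269, 0.622, 0.375], [0.583, -0.216, 0.783, -1.495], [0.0, 0.0, 0.0, 1.0]] ['mtx', 'view']
top [[435.5, 0.0, 313.8], [0.0, 435.5, 241.7], [0.0, 0.0, 1.0]] [[-0.019, -1.0, -0.016, 0.05], [0.987, -0.021, 0.16, -0.62], [-0.161, -0.012, 0.987, -0.939], [0.0, 0.0, 0.0, 1.0]] ['mtx', 'view']
```

View pics/scene0.png

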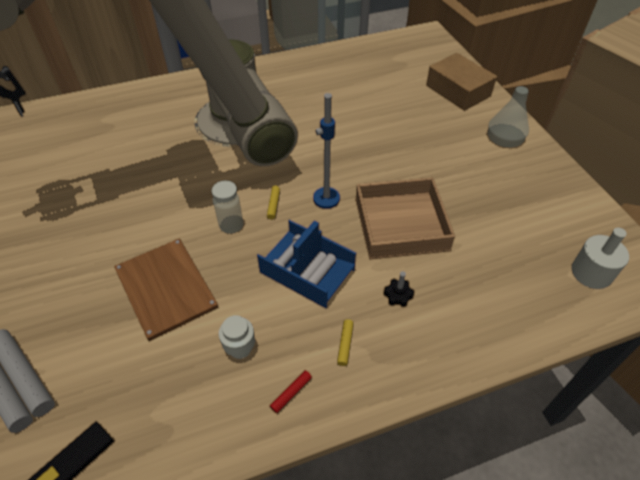

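View pics/top0.png

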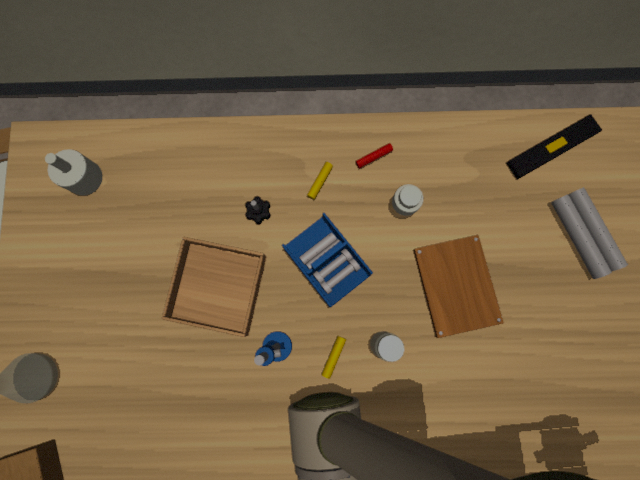

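Scene: the tote is at top (327,260), the tray at (215,287), the board at (458,286). Stand (270,350), jar (389,347), stopper (408,200) and knob (258,210) are the bystanders. Possible confusions: yellow rods (320,180) and (334,357), red rod (374,156), large grey cylinders (588,232), and the two pairs inside the tote: (320,250) and (337,270). I'll check the tote in a close crop and measure.

```bash
cat > h.py <<'E'
import numpy as np,cv2
from rig import readout,eyes,env
def ray(n,uv):
    m=eyes.camera_model(n);K=m['mtx'];V=np.array(m['view']);d=np.linalg.inv(K)@[uv[0],uv[1],1.]
    R=V[:3,:3];return -R.T@V[:3,3],R.T@(d*[1,-1,-1])
def onz(n,uv,z):
    o,d=ray(n,uv);return o+d*(z-o[2])/d[2]
def proj(n,p):
    m=eyes.camera_model(n);V=np.array(m['view']);c=(V[:3,:3]@np.array(p)+V[:3,3])*[1,-1,-1];q=m['mtx']@c;return q[:2]/q[2]
E
python3 - <<'E'
from h import *
t=cv2.imread('pics/top0.png');hsv=cv2.cvtColor(t,cv2.COLOR_BGR2HSV)
b=cv2.inRange(hsv,(100,120,40),(125,255,255))
n,l,st,c=cv2.connectedComponentsWithStats(b)
for i in range(1,n):
    if st[i,4]>60: print('blue',st[i],c[i])
def rect(m,z,name):
    cs=max(cv2.findContours(m,cv2.RETR_EXTERNAL,cv2.CHAIN_APPROX_NONE)[0],key=cv2.contourArea)
    h=cv2.convexHull(cs);P=np.array([onz('top',p[0].astype(float),z)[:2]*1000 for p in h],np.float32)
    print(name,cv2.minAreaRect(P),cv2.minAreaRect(h))
roi=lambda m,x0,y0,x1,y1:cv2.bitwise_and(m,cv2.rectangle(np.zeros_like(m),(x0,y0),(x1,y1),255,-1))
rect(roi(b,275,205,380,312),.066,'tote')
print('board corners', [np.round(onz('top',p,.018)*1000) for p in [(415,251),(477,236),(502,322),(439,337)]])
print('tray corners', [np.round(onz('top',p,.055)*1000) for p in [(184,239),(265,256),(248,335),(164,317)]])
for n_,p,z in [('stand',(278,346),.01),('jar',(390,348),.12),('cap',(409,197),.09),('knob',(258,211),.03)]:print(n_,np.round(onz('top',p,z)*1000))
a=cv2.resize(t[200:320,270:390],None,fx=5,fy=5,interpolation=cv2.INTER_CUBIC)
cv2.imwrite('pics/crop.png',a)
brd=cv2.inRange(hsv,(5,110,40),(14,255,170));rect(roi(brd,405,225,512,345),.018,'board')
E
```

```text
blue [ 283  214   89   93 2420] [325.22438017 259.40743802]
blue [324 261  25  21 124] [336.14516129 270.75      ]
blue [256 332  36  34 606] [275.82178218 346.40924092]
tote ((578.0172119140625, 9.31488037109375), (171.9217071533203, 120.94247436523438), 37.123653411865234) ((327.020263671875, 259.525634765625), (77.42453002929688, 54.71986389160156), 51.63251495361328)
board corners [array([ 599., -197.,   18.]), array([ 631., -344.,   18.]), array([ 433., -385.,   18.]), array([ 402., -240.,   18.])]
tray corners [array([633., 333.,  55.]), array([590., 148.,  55.]), array([416., 186.,  55.]), array([458., 372.,  55.])]
stand [388. 124.  10.]
jar [ 388. -113.  120.]
cap [ 710. -175.   90.]
knob [700. 168.  30.]
board ((517.1827392578125, -289.40545654296875), (207.9469757080078, 157.1943359375), 11.045990943908691) ((457.3958435058594, 285.9703369140625), (93.51618194580078, 68.44730377197266), 74.93151092529297)
```

View pics/crop.png

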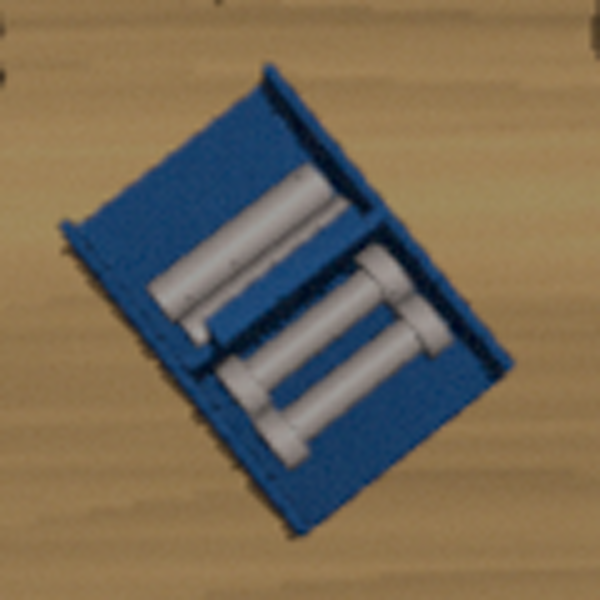

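The crop settles it: plain rods are in the upper-left bay, spools in the lower-right bay. That makes the tote's +x about 37° in the world, with its centre near (577, 9) mm. The tray is centred at (524, 260) with yaw −12.6°, the board at (517, −290) with yaw 12°.

```bash
cat >> h.py <<'E'
from scipy.spatial.transform import Rotation as Ro
from scipy.linalg import logm
def totepose(yaw,tip=0):  # tool rotation for a tote heading: tool x=tote y, y=tote x, z=down
    return Ro.from_euler('z',yaw,degrees=True).as_matrix()@Ro.from_euler('y',tip,degrees=True).as_matrix()@np.array([[0,1,0],[1,0,0],[0,0,-1.]])
def twist(p1,R1,n,p0=None,R0=None):
    s=readout.observe();T0=np.eye(4);T1=np.eye(4)
    T0[:3,:3]=s['tool_rot'] if R0 is None else R0;T0[:3,3]=s['position'] if p0 is None else p0
    T1[:3,:3]=R1;T1[:3,3]=p1
    D=np.linalg.inv(T0)@T1;L=logm(D).real/n
    E=__import__('scipy.linalg',fromlist=['expm']).expm(L)
    print(n,'rows:',np.round(E[:3,3]*1000,1),np.round(np.degrees([L[2,1],L[0,2],L[1,0]]),2))
def line(p1,R1,n,p0=None,R0=None):
    s=readout.observe();R0=s['tool_rot'] if R0 is None else R0;p0=np.array(s['position'] if p0 is None else p0)
    R0=np.array(R0);w=Ro.from_matrix(R0.T@R1).as_rotvec()/n;d=(np.array(p1)-p0)/n
    for i in range(n): print(np.round((R0@Ro.from_rotvec(w*i).as_matrix()).T@d*1000,1),np.round(np.degrees(w),2))
E
python3 -c "
from h import *
twist([.577,.009,.25],totepose(37),20)"
```

```text
20 rows: [37.8 11.7 -0.1] [-0.   -0.   -5.49]
```

arm_command(rows="0 20 6 0 0 0 -2.5;0 37.8 11.7 0 0 0 -5.5;0 37.8 11.7 0 0 0 -5.5;0 37.8 11.7 0 0 0 -5.5;0 37.8 11.7 0 0 0 -5.5")

```text
time_s: 0.52
position: [0.3401, -0.4953, 0.2477]
tool_rot: [[0.744, 0.669, -0.0], [0.669, -0.744, 0.001], [0.0, -0.001, -1.0]]
ft_force: [-0.2, -0.0, 0.2]
grip_width: 0.0854
```

arm_command(rows="0 37.8 11.7 0 0 0 -5.5;0 37.8 11.7 0 0 0 -5.5;0 37.8 11.7 0 0 0 -5.5;0 37.8 11.7 0 0 0 -5.5;0 37.8 11.7 0 0 0 -5.5")

```text
time_s: 0.93
position: [0.4994, -0.3805, 0.2476]
tool_rot: [[0.35, 0.937, -0.001], [0.937, -0.35, 0.001], [0.0, -0.001, -1.0]]
ft_force: [-0.3, -1.1, 0.1]
grip_width: 0.0854
```

arm_command(rows="0 37.8 11.7 0 0 0 -5.5;0 37.8 11.7 0 0 0 -5.5;0 37.8 11.7 0 0 0 -5.5;0 37.8 11.7 0 0 0 -5.5;0 37.8 11.7 0 0 0 -5.5")

```text
time_s: 1.35
position: [0.5876, -0.2051, 0.2476]
tool_rot: [[-0.122, 0.993, -0.001], [0.993, 0.122, 0.001], [0.001, -0.001, -1.0]]
ft_force: [1.7, -0.3, 0.2]
grip_width: 0.0851
```

```bash
python3 -c "
from h import *
twist([.577,.009,.25],totepose(37),7)"
```

```text
7 rows: [29.6  9.1 -0.3] [-0.   -0.01 -4.28]
```

arm_command(rows="0 29.6 9.1 0 0 0 -4.3;0 29.6 9.1 0 0 0 -4.3;0 29.6 9.1 0 0 0 -4.3;0 29.6 9.1 0 0 0 -4.3;0 29.6 9.1 0 0 0 -4.3")

```text
time_s: 1.77
position: [0.5914, -0.0515, 0.2478]
tool_rot: [[-0.477, 0.879, -0.001], [0.879, 0.477, 0.0], [0.001, -0.001, -1.0]]
ft_force: [-0.1, 0.1, 0.3]
grip_width: 0.0856
```

arm_command(rows="0 29.6 9.1 0 0 0 -4.3;0 20 6 0 0 0 -3;0 9 3 0 0 0 -1.3;0 0 0 0 0 0 0")

```text
time_s: 2.1
position: [0.5766, 0.008, 0.2483]
tool_rot: [[-0.601, 0.799, -0.0], [0.799, 0.601, 0.0], [0.0, -0.0, -1.0]]
ft_force: [-0.7, 0.7, -0.0]
grip_width: 0.0853
```

```bash
python3 - <<'E'
from h import *
s=readout.observe();m=eyes.camera_model('wrist');im=eyes.get_image('wrist')[:,:,::-1];cv2.imwrite('pics/w1.png',im)
print(np.round(s['position'],4),np.round(s['tool_rot'],3));print(m['mtx'].tolist() if hasattr(m['mtx'],'tolist') else m['mtx'],np.array(m['view']).tolist())
E
```

```text
[0.5766 0.008  0.2483] [[-0.601  0.799 -0.   ]
 [ 0.799  0.601  0.   ]
 [ 0.    -0.    -1.   ]]
[[371.64829954431775, 0.0, 323.55454733438523], [0.0, 371.64829954431775, 238.3867211889723], [0.0, 0.0, 1.0]] [[0.7993681560138043, 0.6008411997452868, 0.0006354838608867544, -0.46650144280235045], [-0.5678299724887442, 0.7557944297769261, -0.3261041279432165, 0.3629607582104589], [-0.19641709063756388, 0.26031640863921385, 0.945333641577755, -0.27002344261169314], [0.0, 0.0, 0.0, 1.0]]
```

View pics/w1.png

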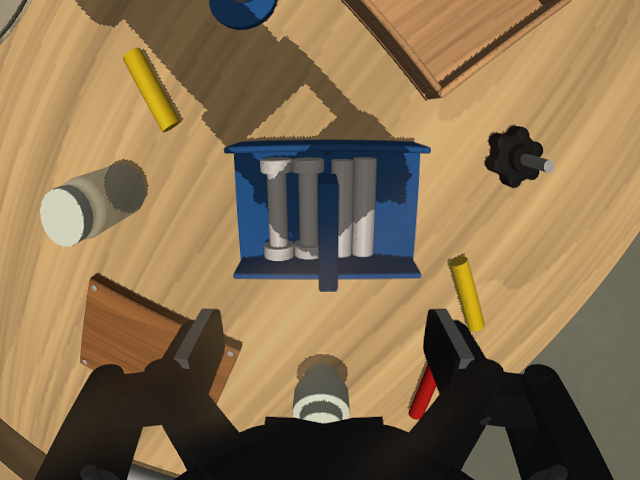

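The wrist view shows spools left (275–310, 210) and rods right (343–365, 205). The handle blade is dark, at columns 319–337, rows 174–291, and the tote wall corners are (227,148), (429,149), (420,277), (234,277). Casting these.

```bash
cat >> h.py <<'E'
def wz(uv,z,m):
    K=np.array(m['mtx']);V=np.array(m['view']);v=(np.array(uv)-K[:2,2])/K[0,0];r=np.hypot(*v)
    d=np.array([*(np.sin(r)*v/r),np.cos(r)])*[1,-1,-1];R=V[:3,:3];o=-R.T@V[:3,3];d=R.T@d
    return o+d*(z-o[2])/d[2]
E
python3 - <<'E'
from h import *
m=eyes.camera_model('wrist')
a,b,c,d=[wz(p,.132,m) for p in [(319,174),(337,174),(320,291),(337,291)]]
f=(a+b)/2;n=(c+d)/2;print('blade far',f*1000,'near',n*1000,'len',np.linalg.norm(f-n),'w',np.linalg.norm(a-b),np.linalg.norm(c-d),'mid',(f+n)/2,'yaw',np.degrees(np.arctan2(*(f-n)[[1,0]]))-90)
C=[wz(p,.066,m) for p in [(227,148),(429,149),(420,277),(234,277)]]
print(np.round(np.array(C)*1000),np.mean(C,0),[np.degrees(np.arctan2(*(C[i]-C[j])[[1,0]])) for i,j in((1,0),(2,3))],[np.linalg.norm(C[i]-C[j]) for i,j in ((1,0),(2,3),(0,3),(1,2))])
E
```

```text
blade far [552.30596421  45.71954116 132.        ] near [603.92048665 -22.16221688 132.        ] len 0.08527597552242949 w 0.011807615740436582 0.012397573694081862 mid [0.57811323 0.01177866 0.132     ] yaw 37.24787897500461
[[477.   6.  66.]
 [614. 107.  66.]
 [685.  13.  66.]
 [546. -90.  66.]] [0.58074613 0.00899886 0.066     ] [np.float64(36.60826018700798), np.float64(36.726512422993636)] [np.float64(0.1703937493958442), np.float64(0.17351303331124734), np.float64(0.11851426521935066), np.float64(0.11815015218948904)]
```

arm_command(rows="0 0 3 25 0 0 0;0 0 0 35 0 0 0;0 0 0 35 0 0 0;0 0 0 30 0 0 0;0 0 0 15.5 0 0 0", squeeze=90)

```text
time_s: 2.57
position: [0.5784, 0.0066, 0.1039]
tool_rot: [[-0.597, 0.802, -0.005], [0.802, 0.597, 0.001], [0.004, -0.004, -1.0]]
ft_force: [0.3, 0.2, 0.1]
grip_width: 0.085
```

arm_command(rows="1 0 0 0 0 0 0;1 0 0 0 0 0 0;1 0 0 0 0 0 0;1 0 0 0 0 0 0;1 0 0 0 0 0 0")

```text
time_s: 2.98
position: [0.5801, 0.0079, 0.1092]
tool_rot: [[-0.599, 0.801, 0.002], [0.801, 0.599, -0.0], [-0.002, 0.002, -1.0]]
ft_force: [-0.1, -1.4, 0.1]
grip_width: 0.0256
```

arm_command(rows="1 0 0 0 0 0 0;1 0 0 0 0 0 0;1 0 0 0 0 0 0;1 0 0 0 0 0 0;1 0 0 0 0 0 0")

```text
time_s: 3.4
position: [0.58, 0.0081, 0.1089]
tool_rot: [[-0.6, 0.8, 0.002], [0.8, 0.6, -0.001], [-0.002, 0.001, -1.0]]
ft_force: [0.8, -1.3, 5.8]
grip_width: 0.0129
```

arm_command(rows="1 0 0 0 0 0 0;1 0 0 0 0 0 0;1 0 0 -4 0 0 0;1 0 0 -8 0 0 0;1 0 0 -12 0 0 0")

```text
time_s: 3.82
position: [0.5783, 0.0085, 0.1308]
tool_rot: [[-0.599, 0.8, -0.004], [0.8, 0.599, 0.001], [0.003, -0.003, -1.0]]
ft_force: [0.2, -1.0, -6.3]
grip_width: 0.0132
```

arm_command(rows="1 0 0 -16 0 0 0;1 0 0 -20 0 0 0;1 0 0 -20 0 0 0;1 0 0 -20 0 0 0;1 0 0 -16 0 0 0")

```text
time_s: 4.23
position: [0.5791, 0.0084, 0.2251]
tool_rot: [[-0.6, 0.8, -0.001], [0.8, 0.6, 0.0], [0.001, -0.0, -1.0]]
ft_force: [-0.1, 0.2, -7.1]
grip_width: 0.0134
```

arm_command(rows="1 0 0 -12 0 0 0;1 0 0 -8 0 0 0;1 0 0 -4 0 0 0;1 0 0 0 0 0 0")

```text
time_s: 4.57
position: [0.5794, 0.0083, 0.2481]
tool_rot: [[-0.6, 0.8, 0.0], [0.8, 0.6, 0.0], [-0.0, 0.0, -1.0]]
ft_force: [0.2, -0.9, -7.6]
grip_width: 0.0131
```

```bash
python3 - <<'E'
from h import *
s=readout.observe();print(s['grip_width'],s['position'],s['ft_force'],s['q'])
im=eyes.get_image('wrist')[:,:,::-1];cv2.imwrite('pics/w2.png',im)
line([.521,.200,.25],totepose(77.4),13)
E
```

```text
0.013121767863560863 [0.57937826 0.00829208 0.24808861] [ 0.22688789 -0.87440156 -7.64965699] [-1.08804741e+01  2.48030462e+01  6.95060126e+01  1.65123250e-03
  8.56874519e+01 -4.77154813e+01]
[14.5  5.3 -0.2] [-0.   -0.   -3.12]
[14.2  6.  -0.2] [-0.   -0.   -3.12]
[13.8  6.8 -0.2] [-0.   -0.   -3.12]
[13.4  7.5 -0.2] [-0.   -0.   -3.12]
[13.   8.3 -0.2] [-0.   -0.   -3.12]
[12.5  9.  -0.2] [-0.   -0.   -3.12]
[12.   9.6 -0.2] [-0.   -0.   -3.12]
[11.5 10.3 -0.2] [-0.   -0.   -3.12]
[10.9 10.9 -0.2] [-0.   -0.   -3.12]
[10.3 11.5 -0.2] [-0.   -0.   -3.12]
[ 9.7 12.  -0.2] [-0.   -0.   -3.12]
[ 9.  12.5 -0.2] [-0.   -0.   -3.12]
[ 8.3 13.  -0.2] [-0.   -0.   -3.12]
```

View pics/w2.png

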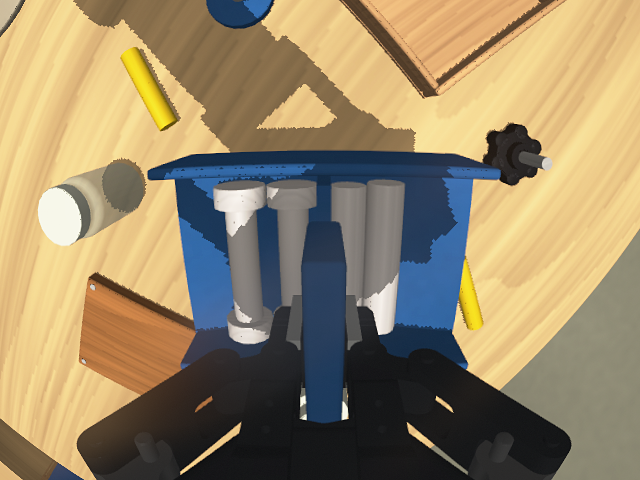

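The tote is up, level, with both rods and both spools still in their bays; load is 7.6 N. Next, carry it to the tray.

arm_command(rows="1 7.2 2.6 0 0 0 -1.5;1 14.5 5.3 0 0 0 -3.1;1 14.2 6 0 0 0 -3.1;1 13.8 6.8 0 0 0 -3.1;1 13.4 7.5 0 0 0 -3.1")

```text
time_s: 5.03
position: [0.557, 0.0752, 0.2469]
tool_rot: [[-0.777, 0.63, -0.002], [0.63, 0.777, 0.0], [0.002, -0.001, -1.0]]
ft_force: [-0.8, 0.5, -7.2]
grip_width: 0.0131
```

arm_command(rows="1 13 8.3 0 0 0 -3.1;1 12.5 9 0 0 0 -3.1;1 12 9.6 0 0 0 -3.1;1 11.5 10.3 0 0 0 -3.1;1 10.9 10.9 0 0 0 -3.1")

```text
time_s: 5.45
position: [0.5329, 0.1484, 0.2469]
tool_rot: [[-0.917, 0.399, -0.002], [0.399, 0.917, 0.0], [0.002, -0.001, -1.0]]
ft_force: [0.9, 0.5, -7.2]
grip_width: 0.0131
```

arm_command(rows="1 10.3 11.5 0 0 0 -3.1;1 9.7 12 0 0 0 -3.1;1 9 11 0 0 0 -3.1;1 7 7 0 0 0 -2.5;1 0 0 0 0 0 0")

```text
time_s: 5.87
position: [0.5123, 0.2002, 0.247]
tool_rot: [[-0.979, 0.202, -0.002], [0.202, 0.979, 0.001], [0.003, 0.0, -1.0]]
ft_force: [-0.4, -0.1, -6.8]
grip_width: 0.0132
```

```bash
python3 - <<'E'
from h import *
s=readout.observe();print(s['position'],s['q'],s['ft_force'])
for n in('scene','top'): cv2.imwrite(f'pics/{n}2.png',eyes.get_image(n)[:,:,::-1])
twist([.521,.200,.212],totepose(77.4),1)
E
```

```text
[0.51227419 0.20018425 0.24701262] [ 8.98517158e+00  2.19134884e+01  7.43880502e+01  5.30435021e-02
  8.38346459e+01 -6.93460420e+01] [-0.36054462 -0.08122793 -6.83596039]
1 rows: [-7.1  3.  35.3] [-0.04 -0.06  0.65]
```

View pics/scene2.png

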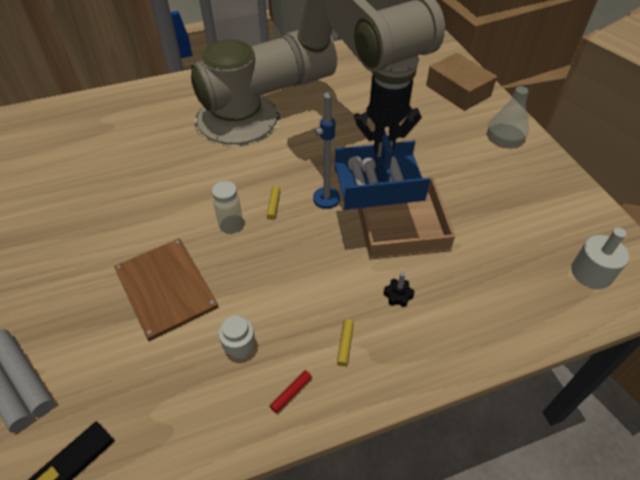

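The tote is held beside the tray with the stand clear of it. Lower, then tip about the handle.

arm_command(rows="1 -2 1 5 0 0 0;1 -2 1 10 0 0 0;1 -2 1 12 0 0 0;1 -1 0 8 0 0 0;1 0 0 0 0 0 0")

```text
time_s: 6.38
position: [0.5209, 0.1991, 0.2101]
tool_rot: [[-0.978, 0.208, -0.005], [0.208, 0.978, -0.001], [0.004, -0.002, -1.0]]
ft_force: [-0.3, 0.6, -7.8]
grip_width: 0.0126
```

arm_command(rows="1 0 0 0 2 0 0;1 0 0 0 3 0 0;1 0 0 0 3 0 0;1 0 0 0 3 0 0;1 0 0 0 3 0 0")

```text
time_s: 6.8
position: [0.5217, 0.1997, 0.2131]
tool_rot: [[-0.978, 0.202, -0.05], [0.208, 0.949, -0.238], [-0.001, -0.243, -0.97]]
ft_force: [0.1, -0.6, -6.9]
grip_width: 0.0129
```

arm_command(rows="1 0 0 0 3 0 0;1 0 0 0 3 0 0;1 0 0 0 3 0 0;1 0 0 0 3 0 0;1 0 0 0 3 0 0")

```text
time_s: 7.22
position: [0.5217, 0.2, 0.213]
tool_rot: [[-0.978, 0.182, -0.1], [0.208, 0.855, -0.475], [-0.001, -0.485, -0.874]]
ft_force: [0.0, 0.3, -7.2]
grip_width: 0.0132
```

arm_command(rows="1 0 0 0 4 0 0;1 0 0 0 4 0 0;1 0 0 0 4 0 0;1 0 0 0 4 0 0;1 0 0 0 0 0 0")

```text
time_s: 7.63
position: [0.5216, 0.2008, 0.2114]
tool_rot: [[-0.979, 0.144, -0.147], [0.206, 0.691, -0.693], [0.002, -0.708, -0.706]]
ft_force: [-0.6, 0.8, -6.5]
grip_width: 0.0131
```

```bash
python3 - <<'E'
from h import *
s=readout.observe();print(s['position'],s['q'],s['ft_force'])
a=eyes.get_image('scene')[:,:,::-1];b=eyes.get_image('top')[:,:,::-1]
cv2.imwrite('pics/tip.png',np.hstack([cv2.resize(a[60:280,290:480],(345,400)),cv2.resize(b[200:380,140:340],(444,400))]))
E
```

```text
[0.52155253 0.20076317 0.21136511] [ 23.26584201  38.34080399  63.0405187  -36.80617183 105.15543692
 -56.1649173 ] [-0.59374836  0.75693005 -6.51163558]
```

View pics/tip.png

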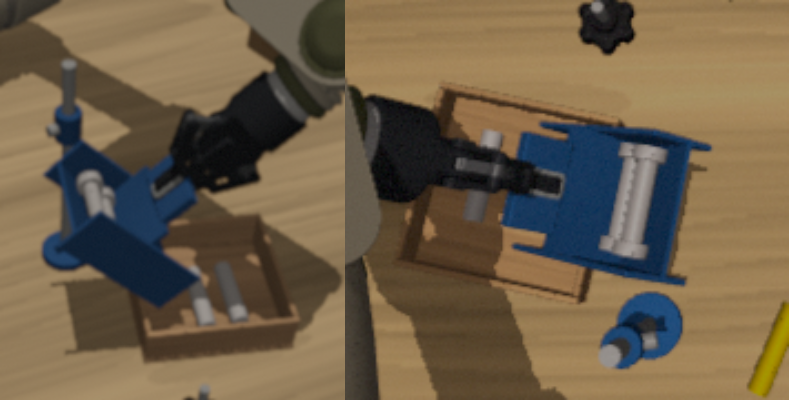

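arm_command(rows="1 0 0 0 0 0 0;1 0 0 0 0 0 0;1 0 0 0 0 0 0;1 0 0 0 0 0 0;1 0 0 0 0 0 0")

```text
time_s: 8.15
position: [0.5214, 0.1996, 0.2131]
tool_rot: [[-0.978, 0.147, -0.146], [0.208, 0.692, -0.691], [-0.0, -0.707, -0.708]]
ft_force: [-0.5, 0.5, -4.8]
grip_width: 0.0129
```

```bash
python3 - <<'E'
from h import *
s=readout.observe();print(s['position'],s['ft_force'])
a=eyes.get_image('scene')[:,:,::-1];b=eyes.get_image('top')[:,:,::-1]
cv2.imwrite('pics/tip2.png',np.hstack([cv2.resize(a[60:280,290:480],(345,400)),cv2.resize(b[200:380,140:340],(444,400))]))
E
```

```text
[0.5213752  0.19959002 0.21309364] [-0.49961069  0.45105554 -4.8191189 ]
```

View pics/tip2.png

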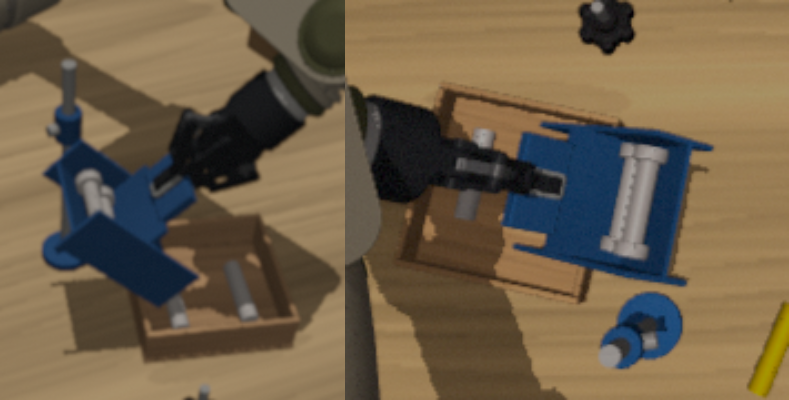

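Both rods lie in the tray (about (178,310) and (243,290) in the left crop), both spools stay against the divider, and the load has dropped by about 2 N. Untip and raise.

arm_command(rows="1 0 0 0 -2 0 0;1 0 0 0 -4 0 0;1 0 0 0 -4 0 0;1 0 0 0 -4 0 0;1 0 0 0 -4 0 0")

```text
time_s: 8.67
position: [0.5213, 0.1999, 0.213]
tool_rot: [[-0.978, 0.185, -0.093], [0.207, 0.873, -0.441], [-0.0, -0.451, -0.892]]
ft_force: [0.3, -0.1, -5.7]
grip_width: 0.013
```

arm_command(rows="1 0 0 0 -4 0 0;1 0 0 0 -4 0 0;1 0 0 0 -4 0 0;1 0 0 0 -4 0 0;1 0 0 0 -4 0 0")

```text
time_s: 9.08
position: [0.5211, 0.1995, 0.2131]
tool_rot: [[-0.978, 0.206, -0.025], [0.207, 0.971, -0.117], [-0.0, -0.12, -0.993]]
ft_force: [0.6, 0.6, -5.2]
grip_width: 0.0133
```

arm_command(rows="1 0 0 0 -4 0 0;1 0 0 0 -3 0 0;1 0 0 -8 0 0 0;1 0 0 -14 0 0 0;1 0 0 -18 0 0 0")

```text
time_s: 9.5
position: [0.5207, 0.1993, 0.2529]
tool_rot: [[-0.978, 0.208, -0.003], [0.208, 0.978, -0.003], [0.003, -0.004, -1.0]]
ft_force: [0.1, 1.0, -4.9]
grip_width: 0.0132
```

arm_command(rows="1 0 0 -10 0 0 0;1 0 0 -5 0 0 0;1 0 0 0 0 0 0")

```text
time_s: 9.75
position: [0.5214, 0.1999, 0.2691]
tool_rot: [[-0.978, 0.207, 0.002], [0.207, 0.978, -0.001], [-0.002, -0.001, -1.0]]
ft_force: [0.3, -0.3, -6.2]
grip_width: 0.0131
```

```bash
python3 - <<'E'
from h import *
s=readout.observe();print(s['position'],s['q'],s['ft_force'])
twist([.517,-.290,.265],totepose(12),26)
line([.517,-.290,.265],totepose(12),26)
E
```

```text
[0.52144986 0.19985631 0.26908922] [  8.86348687  21.86092582  70.76912635  -0.08960717  87.29350329
 -69.1822566 ] [ 0.32888245 -0.3402898  -6.21067615]
26 rows: [-13.6 -14.5   0.2] [0.   0.   2.54]
[ -3.7 -18.5   0.2] [0.   0.   2.54]
[ -4.5 -18.3   0.2] [0.   0.   2.54]
[ -5.4 -18.1   0.2] [0.   0.   2.54]
[ -6.1 -17.8   0.2] [0.   0.   2.54]
[ -6.9 -17.5   0.2] [0.   0.   2.54]
[ -7.7 -17.2   0.2] [0.   0.   2.54]
[ -8.5 -16.8   0.2] [0.   0.   2.54]
[ -9.2 -16.4   0.2] [0.   0.   2.54]
[ -9.9 -16.    0.2] [0.   0.   2.54]
[-10.6 -15.6   0.2] [0.   0.   2.54]
[-11.3 -15.1   0.2] [0.   0.   2.54]
[-12.  -14.6   0.2] [0.   0.   2.54]
[-12.6 -14.    0.2] [0.   0.   2.54]
[-13.2 -13.4   0.2] [0.   0.   2.54]
[-13.8 -12.9   0.2] [0.   0.   2.54]
[-14.3 -12.2   0.2] [0.   0.   2.54]
[-14.9 -11.6   0.2] [0.   0.   2.54]
[-15.4 -10.9   0.2] [0.   0.   2.54]
[-15.8 -10.2   0.2] [0.   0.   2.54]
[-16.3  -9.5   0.2] [0.   0.   2.54]
[-16.7  -8.8   0.2] [0.   0.   2.54]
[-17.   -8.    0.2] [0.   0.   2.54]
[-17.4  -7.3   0.2] [0.   0.   2.54]
[-17.7  -6.5   0.2] [0.   0.   2.54]
[-18.   -5.7   0.2] [0.   0.   2.54]
[-18.2  -4.9   0.2] [0.   0.   2.54]
```

arm_command(rows="1 -6 -7 0 0 0 1.2;1 -12 -13 0 0 0 2.3;1 -14 -15 0 0 0 2.6;1 -14 -15 0 0 0 2.6;1 -14 -15 0 0 0 2.6")

```text
time_s: 10.17
position: [0.5607, 0.119, 0.2667]
tool_rot: [[-0.917, 0.398, -0.002], [0.398, 0.917, -0.001], [0.002, -0.002, -1.0]]
ft_force: [0.4, 0.1, -5.7]
grip_width: 0.0129
```

arm_command(rows="1 -14 -15 0 0 0 2.6;1 -14 -15 0 0 0 2.6;1 -14 -15 0 0 0 2.6;1 -14 -15 0 0 0 2.6;1 -14 -15 0 0 0 2.6")

```text
time_s: 10.58
position: [0.5862, 0.0197, 0.2665]
tool_rot: [[-0.804, 0.594, -0.003], [0.594, 0.804, -0.001], [0.002, -0.002, -1.0]]
ft_force: [-0.7, -0.6, -5.6]
grip_width: 0.0129
```

arm_command(rows="1 -14 -15 0 0 0 2.6;1 -14 -15 0 0 0 2.6;1 -14 -15 0 0 0 2.6;1 -14 -15 0 0 0 2.6;1 -14 -15 0 0 0 2.6")

```text
time_s: 11.0
position: [0.5886, -0.0826, 0.2665]
tool_rot: [[-0.65, 0.76, -0.003], [0.76, 0.65, -0.0], [0.002, -0.002, -1.0]]
ft_force: [-0.8, 0.1, -4.5]
grip_width: 0.0131
```

arm_command(rows="1 -14 -15 0 0 0 2.6;1 -14 -15 0 0 0 2.6;1 -14 -15 0 0 0 2.6;1 -14 -15 0 0 0 2.6;1 -14 -15 0 0 0 2.6")

```text
time_s: 11.42
position: [0.568, -0.1829, 0.2665]
tool_rot: [[-0.462, 0.887, -0.003], [0.887, 0.462, 0.0], [0.002, -0.002, -1.0]]
ft_force: [0.4, -0.3, -5.8]
grip_width: 0.0127
```

```bash
python3 - <<'E'
from h import *
s=readout.observe();print(s['position'],s['q'],s['ft_force'])
twist([.517,-.290,.265],totepose(12),6)
E
```

```text
[ 0.56797467 -0.18286114  0.26651324] [-2.91806363e+01  2.60281075e+01  6.44157434e+01 -5.46305521e-02
  8.97061527e+01 -5.67057635e+01] [ 0.41729075 -0.28655024 -5.7573437 ]
6 rows: [-13.7 -14.4   0.3] [-0.02 -0.01  2.59]
```

arm_command(rows="1 -14 -14.5 0 0 0 2.6;1 -14 -14.5 0 0 0 2.6;1 -14 -14.5 0 0 0 2.6;1 -14 -14.5 0 0 0 2.6;1 -11 -12 0 0 0 2.2")

```text
time_s: 11.83
position: [0.529, -0.2718, 0.2665]
tool_rot: [[-0.257, 0.966, -0.003], [0.966, 0.257, 0.001], [0.001, -0.003, -1.0]]
ft_force: [0.5, 0.7, -4.8]
grip_width: 0.0131
```

arm_command(rows="1 -7 -7 0 0 0 1.2;1 -3 -3 0 0 0 0.6;1 0 0 0 0 0 0;1 0 0 0 0 0 0")

```text
time_s: 12.17
position: [0.5231, -0.2817, 0.2675]
tool_rot: [[-0.231, 0.973, -0.0], [0.973, 0.231, 0.001], [0.001, -0.0, -1.0]]
ft_force: [-0.2, 0.2, -5.3]
grip_width: 0.0129
```

```bash
python3 - <<'E'
from h import *
s=readout.observe();print(s['position'],s['ft_force'])
m=eyes.camera_model('wrist');print({k:np.array(v).tolist() for k,v in m.items()})
w=eyes.get_image('wrist')[:,:,::-1];cv2.imwrite('pics/w3.png',w)
t=eyes.get_image('top')[:,:,::-1];cv2.imwrite('pics/t3.png',t)
twist([.517,-.290,.265],totepose(12),1)
E
```

```text
[ 0.52309861 -0.2817206   0.26753018] [-0.17120086  0.22001291 -5.33682573]
{'mtx': [[371.64829954431775, 0.0, 323.55454733438523], [0.0, 371.64829954431775, 238.3867211889723], [0.0, 0.0, 1.0]], 'view': [[0.9730464050763414, 0.2306076918129068, 0.0008865916389450673, -0.44450458222233213], [-0.21777344376578509, 0.9201436268512962, -0.3254388316647775, 0.42057243440379655], [-0.07586448944269833, 0.3164740091092289, 0.9455626794665347, -0.2706084275315614], [0.0, 0.0, 0.0, 1.0]]}
1 rows: [-7.  -8.2  2.7] [-0.   -0.02  1.42]
```

View pics/w3.png

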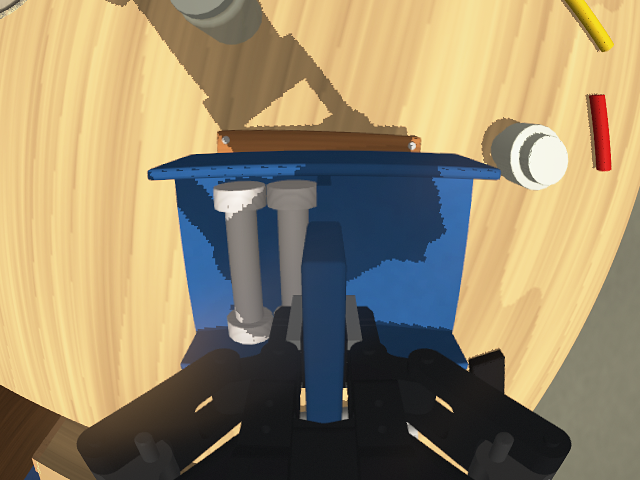

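The wrist view shows the tote level with the spools on the left, rod bay empty, and the board's far edge corners at (218,132) and (421,137). Cross-checking the board position from those.

```bash
python3 - <<'E'
from h import *
m=eyes.camera_model('wrist')
a,b=wz((217.5,132),.018,m),wz((421,136),.018,m);u=(b-a)[:2];L=np.linalg.norm(u);yaw=np.degrees(np.arctan2(u[1],u[0]));u/=L
print(a,b,L,yaw,'centre',(a+b)[:2]/2+.0775*np.array([u[1],-u[0]]))
C=[wz(p,.2675-.108+.066,m) for p in [(148,175),(500,175)]];print('far wall',C,np.mean(C,0))
T=np.array([onz('top',p,.018)[:2] for p in [(415,251),(477,236),(502,322),(439,337)]]);print('top corners mean',T.mean(0))
E
```

```text
[ 0.40182341 -0.23722362  0.018     ] [ 0.60528007 -0.19359373  0.018     ] 0.20808214575563164 12.10338284968299 centre [ 0.51980165 -0.29118591]
far wall [array([ 0.4258921 , -0.24256019,  0.2255    ]), array([ 0.59401243, -0.20258381,  0.2255    ])] [ 0.50995226 -0.222572    0.2255    ]
top corners mean [ 0.51622135 -0.2915611 ]
```

```bash
python3 -c "
from h import *
twist([.518,-.291,.2675],totepose(12.1),1)"
```

```text
1 rows: [-8.2 -7.4  0.2] [-0.   -0.02  1.32]
```

arm_command(rows="1 -4 -3.5 4 0 0 0.6;1 -4 -4 10 0 0 0.7;1 0 0 18 0 0 0;1 0 0 22 0 0 0;1 0 0 22 0 0 0")

```text
time_s: 12.68
position: [0.5175, -0.2915, 0.191]
tool_rot: [[-0.209, 0.978, 0.001], [0.978, 0.209, -0.001], [-0.001, 0.0, -1.0]]
ft_force: [0.3, -0.6, -5.3]
grip_width: 0.0129
```

arm_command(rows="1 0 0 20 0 0 0;1 0 0 16 0 0 0;1 0 0 10 0 0 0;1 0 0 5 0 0 0;1 0 0 0 0 0 0")

```text
time_s: 13.1
position: [0.5174, -0.2914, 0.1401]
tool_rot: [[-0.209, 0.978, -0.001], [0.978, 0.209, 0.001], [0.001, -0.001, -1.0]]
ft_force: [-0.2, 0.6, -4.7]
grip_width: 0.0131
```

```bash
python3 -c "
from h import *
s=readout.observe();print(s['position'],s['ft_force'])
twist([.518,-.291,.1275],totepose(12.1),1)"
```

```text
[ 0.51735068 -0.29140023  0.14007511] [-0.23056497  0.61919223 -4.72311204]
1 rows: [ 0.2  0.7 12.6] [-0.05 -0.06 -0.06]
```

arm_command(rows="1 0 0 4 0 0 0;1 0 0 4 0 0 0;1 0 0 2 0 0 0;1 0 0 1 0 0 0;1 0 0 0 0 0 0")

```text
time_s: 13.52
position: [0.5175, -0.2916, 0.1299]
tool_rot: [[-0.209, 0.978, 0.0], [0.978, 0.209, -0.0], [-0.0, 0.0, -1.0]]
ft_force: [-1.1, 0.4, -4.9]
grip_width: 0.0129
```

arm_command(rows="1 0 0 1 0 0 0;1 0 0 0.5 0 0 0;1 0 0 0 0 0 0")

```text
time_s: 13.77
position: [0.5175, -0.2916, 0.1284]
tool_rot: [[-0.209, 0.978, 0.0], [0.978, 0.209, -0.0], [-0.0, 0.0, -1.0]]
ft_force: [0.5, -0.1, -6.1]
grip_width: 0.0125
```

Not in contact yet; creep down until the force changes.

arm_command(rows="1 0 0 0.7 0 0 0;1 0 0 0.7 0 0 0;1 0 0 0 0 0 0")

```text
time_s: 14.02
position: [0.5175, -0.2917, 0.127]
tool_rot: [[-0.209, 0.978, 0.0], [0.978, 0.209, -0.0], [-0.0, 0.0, -1.0]]
ft_force: [-0.4, -0.5, -5.1]
grip_width: 0.0131
```

arm_command(rows="1 0 0 0.6 0 0 0;1 0 0 0.6 0 0 0;1 0 0 0 0 0 0")

```text
time_s: 14.27
position: [0.5175, -0.2916, 0.1269]
tool_rot: [[-0.209, 0.978, 0.001], [0.978, 0.209, -0.001], [-0.001, 0.001, -1.0]]
ft_force: [-2.1, 2.4, 5.2]
grip_width: 0.0127
```

Contact: the force went from −5 to +5 N. Release and retreat.

arm_command(rows="0.7 0 0 -0.5 0 0 0;0.7 0 0 0 0 0 0;0.7 0 0 0 0 0 0;0.4 0 0 0 0 0 0;0.4 0 0 0 0 0 0")

```text
time_s: 14.68
position: [0.5175, -0.2917, 0.1262]
tool_rot: [[-0.208, 0.978, 0.0], [0.978, 0.208, -0.0], [-0.0, 0.0, -1.0]]
ft_force: [-0.5, 0.6, -0.4]
grip_width: 0.0485
```

arm_command(rows="0.2 0 0 0 0 0 0;0.2 0 0 0 0 0 0;0.2 0 0 -10 0 0 0;0.2 0 0 -20 0 0 0;0.2 0 0 -30 0 0 0")

```text
time_s: 15.1
position: [0.5168, -0.2911, 0.1856]
tool_rot: [[-0.208, 0.978, -0.003], [0.978, 0.208, 0.003], [0.004, -0.003, -1.0]]
ft_force: [0.9, -0.7, 0.1]
grip_width: 0.0684
```

arm_command(rows="0.2 0 0 -30 0 0 0;0.2 0 0 -30 0 0 0;0.2 0 0 -30 0 0 0;0.2 0 0 -20 0 0 0;0.2 0 0 0 0 0 0")

```text
time_s: 15.52
position: [0.5182, -0.2921, 0.3019]
tool_rot: [[-0.209, 0.978, 0.007], [0.978, 0.209, -0.006], [-0.007, 0.006, -1.0]]
ft_force: [0.4, 0.1, 1.4]
grip_width: 0.0684
```

```bash
python3 - <<'E'
from h import *
s=readout.observe();print(s['position'],s['ft_force'],s['grip_width'])
a=eyes.get_image('scene')[:,:,::-1];b=eyes.get_image('top')[:,:,::-1];w=eyes.get_image('wrist')[:,:,::-1]
cv2.imwrite('pics/wend.png',w)
cv2.imwrite('pics/end.png',np.vstack([np.hstack([cv2.resize(a,(400,300)),cv2.resize(b,(400,300))]),np.hstack([cv2.resize(w,(400,300)),cv2.resize(b[220:350,140:313],(400,300))])]))
E
```

```text
[ 0.51816729 -0.29212532  0.3019205 ] [0.41036305 0.05043059 1.35985598] 0.06839858201111977
```

View pics/end.png

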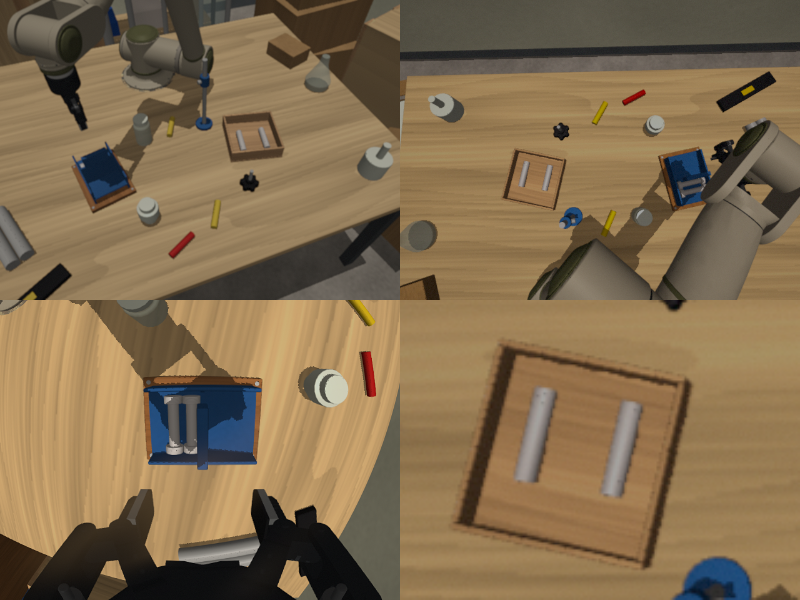

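The rods are in the tray, the spools in their bay, and the tote is upright on the board with bystanders in place. One numeric check of the centring.

```bash
python3 - <<'E'
from h import *
m=eyes.camera_model('wrist');f=lambda u,v:((u)*1.6,(v-300)*1.6)
b=np.array([wz(f(*p),.018,m)[:2] for p in [(144,378),(262,377)]])
t=np.array([wz(f(*p),.084,m)[:2] for p in [(145,389),(262,389),(258,464),(148,464)]])
print('board far edge mid',b.mean(0),'len',np.linalg.norm(b[1]-b[0]));u=(b[1]-b[0])/np.linalg.norm(b[1]-b[0])
print('board c',b.mean(0)+.0775*np.array([u[1],-u[0]]),'tote c',t.mean(0),'yaws',np.degrees(np.arctan2(u[1],u[0])),[np.degrees(np.arctan2(*(t[i]-t[j])[::-1])) for i,j in((1,0),(2,3))])
s=cv2.imread('pics/scene0.png');s2=eyes.get_image('scene')[:,:,::-1]
for n,(x,y,w,h) in dict(stand=(305,175,45,40),jar=(205,175,45,65),cap=(212,310,50,55),knob=(378,265,45,45)).items():
    tpl=s[y:y+h,x:x+w];r=cv2.matchTemplate(s2[y-12:y+h+12,x-12:x+w+12].copy(),tpl,cv2.TM_CCOEFF_NORMED);_,v,_,l=cv2.minMaxLoc(r);print(n,round(v,2),np.array(l)-12)
E
```

```text
board far edge mid [ 0.5026813  -0.21445307] len 0.20599876532316666
board c [ 0.51949072 -0.29010817] tote c [ 0.51853422 -0.28813661] yaws 12.526772033398196 [np.float64(12.047068257800774), np.float64(11.96895628417981)]
stand 0.81 [0 0]
jar 0.18 [6 0]
cap 1.0 [0 0]
knob 1.0 [0 0]
```

```bash
python3 -c "
from rig import env
print(env.close_job())"
```

```text
the job is handed in; nothing more can be done
None
```

The job is done and handed in at about 15.6 s. I gripped the tote by its handle, carried it to the tray and tipped it about 45°. Both rods rolled out. I then carried it level to the board and lowered it until I felt contact. Only then did I let go and back the gripper off.

- **Rods and spools:** both plain rods lie in the tray and both spools are still in their own bay. The load dropped by about 2 N when the rods left.
- **Placing:** the tote stands upright on the board, within about 2 mm of centre and 0.5° of the board's heading by the last wrist view.
- **Bystanders:** the stopper, knob and stand show no shift in the image check; the stand's match was weaker (0.81).
- **Check that failed:** the jar's image match was too poor to trust (0.18), probably because the arm's shadow fell on it. By eye it stands upright in its first place to within a few pixels in both the scene and top views, and the planned path kept the tote clear of it.

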